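Shift the jar roller's gear lever to the marked slot

ROBOT

A 7-joint arm with a two-finger parallel gripper is mounted at the origin on the work surface. World frame = base frame: x ahead of the robot, y to its left, z up, the work surface at z = 0. Lengths are in m, angles in rad, forces in N, time in s.
With the tool pointing down it reaches from about 0.4 to 0.85 m from the base axis. Payload 4.5 kg.
Tool frame: the origin (TCP) lies on the centre line of the jaws, within the pads' length; the fingertips stand 8 mm ahead of it and the grasp point (between the pads) lies 11 mm behind it; z points along the fingers, x is the direction in which the jaws open and shut, and the axes are right-handed (so a half turn about z gives the same grasp; the last joint's range is limited). The gripper opens to 88 mm and grips with 3 to 60 N. Pads are 18 mm wide; open, the fingers measure 123 mm over their backs; the gripper's body (75 mm by 187 mm) begins 45 mm behind the grasp point.
Start: joints at [-1.264, 0.689, -0.195, 1.565, 0.157, 0.902, -0.215], TCP at [0.168, 0.602, 0.247] pointing down, gripper open.
Joint ranges: [-3.01, 3.01], [-0.46, 2.08], [-1.47, 1.51], [0.13, 2.56], [-1, 4.14], [0.04, 2.09], [-2.66, 2.66]. Speed limits (rad/s): [2.57, 2.57, 3.14, 3.14, 3.14, 3.14, 3.14].

INTERFACE

Orientations are given as a unit quaternion [x, y, z, w].
In Python, from plant import r gives the robot as it stands.
- The arm moves only by the shell command python3 -m pendant 'ROWS' [FORCE]. ROWS is JSON, a list of rows, each a list of 3 entries, a list of its own where there are three numbers: the turn, a rotation vector about the tool's x, y, z in rad, then the shift along the tool's x, y, z in m, then the opening, from 0 (shut) to 1 (fully open). In form: [[[wx, wy, wz], [tx, ty, tz], claw], ...]. A call has 1 to 10 rows; each row is the pose to reach, as a shift and turn from the pose commanded when the call began, along the tool's axes at that moment; what a row does not reach only later rows make up. A row lasts 1/10 s, in which the tool goes at most 50 mm and 8.59 degrees, less where a joint would pass 70% of its speed; a pose out of reach is approached as far as the arm can. A call with a gripper value outside its range is refused whole. The fingers move at their own pace and stop on an object; FORCE is the grip in N (left out, the last holds). Time passes only in rows, so rows that repeat a pose let the fingers close. It gives the time, the measured TCP pose, the force and the opening at its end, in the units of the state.
- r.get_state(): the state, without advancing time (a new reading comes with each control period).
- r.snapshot(name): name is "scene" or "top" or "wrist"; returns a dict with "image" (480x640x3 uint8, red, green, blue), "mtx" (3x3 intrinsics, pixels), "dist" ([k1, k2, p1, p2, k3] as OpenCV has them; the pictures are not rectified), "R" (3x3) and "t" (3): a world point X has camera coordinates R X + t; the wrist camera has in their place "T_tool_cam" (4x4, takes a point from camera to tool coordinates, whose origin is the TCP and whose axes are the tool frame's). Camera axes: x right, y down, z forward; pixel columns grow to the right and rows downward; lengths in m; the calibration is good to about 2 mm. A picture is of the moment at which its call begins: read the wrist's pose just before it. There is no depth.
- r.finish_job(): hands the job in, once; it reports no verdict.
The state is a dict: "clock": time; "q": joint angles; "qd": joint speeds; "joint_torque": joint torques, N m; "tool_pos": TCP position; "eef_rot": TCP orientation; "contact_force": force on the tool from outside, world axes, zero at the start; "moment": the same for the moment, N m; "opening": opening from 0.0 (shut) to 1.0 (fully open).
Only numpy, scipy, OpenCV 4.12 (cv2) and the standard library are available. Lean on these libraries where they do the work, as an engineer would, in place of code of your own. Each camera call takes 0.05 s, during which the arm holds its last target. There are 200 camera calls.

TASK

With the fingertips, push the jar roller's gear lever through its H-gate into the slot whose end is marked by the straight bar instead of a round stud, fully home, and leave it there. On the way do not run it into the opposite slot of that column, do not pull the knob up, and leave everything else on the bench where it is.

Things in the scene. Friction and masses are not known exactly. Their poses are not given: they have to be found in the camera images.
- gearbox: Fixed jar roller with gearbox. Origin: on the bench (z = 0) under the centre of the H-gate; local x points away from the robot at yaw 0. Grey gearbox 150 (x) x 130 (y) mm; its flat dark grey gate plate lies 95 mm above the bench. The roller bed, 200 mm wide, with a glass jar lying on it (top 160 mm above the bench), takes up local y = -100 to -410 mm.
- gate (a point): Centre of the H-shaped opening, on the plate's top; axes as gearbox. Cross channel along y, 16 mm wide, joins two columns along x: centre lines y = -18 mm (roller side) and y = +18 mm (other side). Each column has a +x and a -x slot, 13 mm wide, ending at x = +/-27 mm. Walls between columns have round ends. A small marker lies past each slot's end, at x = +/-46 mm.
- knob_center (a point): Centre of the black cylindrical knob, 30 mm diameter, 40 mm tall along the lever. The lever leans in all directions about a pivot 30 mm above the bench under the gate's centre; the knob's centre is 125 mm from the pivot. At a slot's end it is about 40 mm in x and 34 mm in y from the gate's centre and 12 mm lower than upright. A sideways push of about 2 N moves it; it stays where left.
- stem (a point): Point on the axis of the lever's steel stem (10 mm thick), 62 mm from the pivot, at about the height of the gate plate. The stem can change column only through the cross channel, where it has about 3 mm of play in x each way at plate height.
- shift (a joint): Lever's lean along the columns, rad: 0 in the cross channel, grows as the knob goes to the gearbox's +x; about +0.32 / -0.32 fully home against a slot's end. The lever starts somewhere in the roller-side column, in either slot or between.
- cross (a joint): Lever's lean across the columns, rad: -0.28 in the roller-side column, +0.28 in the other, grows as the knob goes to the gearbox's +y; about 0.02 of play each way in a column.
- knob (a joint): Pull-up release: how far the knob is pulled up along the lever, m; 0 is down, held by a spring (8 N to start it, 15 mm travel). It is to stay down.
- bar_marker: Fixed aluminium bar on the gate plate, 10 (local x) x 30 (y) x 16 mm tall: marks the wanted slot, either the +x or the -x slot of the column away from the roller. Origin: centre of its underside, 46 mm in x and 18 mm in y from the gate's centre, on the plate's top. Its slot ends 19 mm from this origin.
- stud: Fixed round aluminium stud, 14 mm diameter, 6 mm tall, marking the unwanted slot opposite the bar's slot in the same column (the two slots of the roller-side column have the same studs). Origin: centre of its underside, on the plate.
- vial_a: Loose vial with a blue cap, 28 mm diameter, 60 mm tall, beside the gearbox. Bystander.
- vial_b: Loose vial like vial_a. Bystander.
- jar_a: Loose glass jar of soil, 90 mm diameter, about 126 mm tall, near the gearbox. Origin under its centre. Bystander.
- jar_b: Loose glass jar like jar_a, further left. Bystander.
- screwdriver: Loose screwdriver, 170 mm long, lying on the bench between the gearbox and the robot. Bystander.
- spatula: Loose spatula, 180 mm long, lying on the bench to the left. Bystander.
- tube_rack: Loose black tube rack with capped tubes, 90 x 140 mm, 54 mm tall. Bystander.

How it is judged:
By the outcome, as a careful person would: the job done as asked, in the order asked, and still so for the second after the job is handed in, with the robot touching nothing.
It also fails if it takes over 58 s, if anything falls off the work surface, if the arm or the gripper's body presses on something with over 40 N, if the wrist force passes 120 N, or if a joint passes its speed limit or range.

## Working session

There is one attempt and no reset: what is moved stays moved. The work goes in short steps, Python scripts to look and compute and a shell command to move; the robot and the scene stay as the last step left them, time stands still between calls to the robot, and variables do not carry over. Pictures are saved under pics/ and viewed, about 8 in all and at most 12, crops included, and the job is handed in when it is done.

```bash
mkdir -p pics; ls; python3 - <<'E'
from plant import r
import cv2
s=r.get_state(); print(s)
for n in("scene","top"):
    d=r.snapshot(n); cv2.imwrite(f"pics/{n}0.png",d["image"][:,:,::-1]); print(n,d["mtx"],d["dist"],d["R"],d["t"])
d=r.snapshot("wrist");print(d["T_tool_cam"],d["mtx"])
E
```

```text
pics
{'clock': 0.0, 'q': array([-1.2642047 ,  0.68999702, -0.19453582,  1.56632477,  0.15728908,
        0.90248719, -0.2150799 ]), 'qd': array([ 0.00072364, -0.00066178, -0.00101661, -0.00087158,  0.00178163,
       -0.00069373, -0.00116304]), 'joint_torque': array([-5.54630049e-05, -5.27572346e+01, -1.26685616e+00, -1.53426486e+01,
       -5.25924959e-02,  6.58470657e-03,  1.82171416e-04]), 'tool_pos': array([0.1682559 , 0.60129438, 0.24590756]), 'eef_rot': array([ 7.96652924e-01,  6.04436338e-01, -6.93418478e-04,  5.92921494e-04]), 'contact_force': array([-0.06137994,  0.16173101,  0.98808157]), 'moment': array([ 0.01607187, -0.01584588,  0.01205464]), 'opening': 0.9978794141430134}
scene [[508.37992693   0.         319.74628435]
 [  0.         508.37992693 239.83770238]
 [  0.           0.           1.        ]] [0.03458728 0.         0.         0.         0.        ] [[ 0.86078425  0.50879322  0.01341372]
 [ 0.30601021 -0.49629396 -0.81243465]
 [-0.40670409  0.70343569 -0.58289794]] [-0.54679635  0.01365079  0.87527587]
top [[559.04829103   0.         316.92035211]
 [  0.         559.04829103 239.27942281]
 [  0.           0.           1.        ]] [-0.12163362  0.          0.          0.          0.        ] [[-0.01622464 -0.99985674  0.00482332]
 [-0.98722301  0.01525449 -0.15861284]
 [ 0.15851653 -0.00733513 -0.98732908]] [0.20810587 0.57144963 1.10665072]
[[ 9.99999648e-01  9.95348862e-05 -8.32529933e-04  1.42941650e-06]
 [ 1.51249108e-04  9.55225708e-01  2.95878055e-01 -7.61875446e-02]
 [ 8.24704184e-04 -2.95878077e-01  9.55225358e-01 -1.38241574e-01]
 [ 0.00000000e+00  0.00000000e+00  0.00000000e+00  1.00000000e+00]] [[372.89203681   0.         317.07083611]
 [  0.         372.89203681 238.48372462]
 [  0.           0.           1.        ]]
```

View pics/scene0.png

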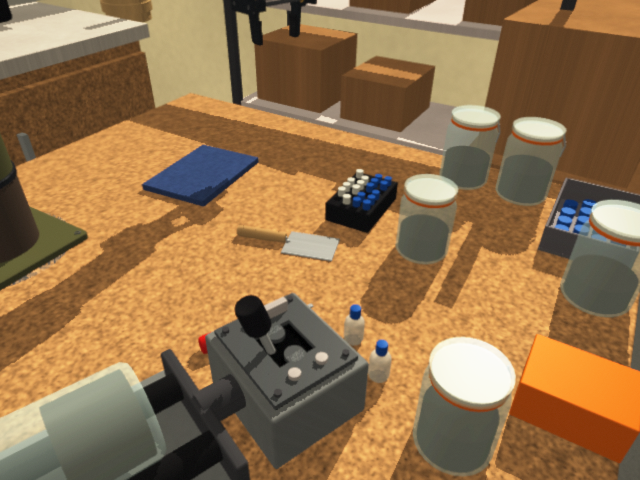

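View pics/top0.png

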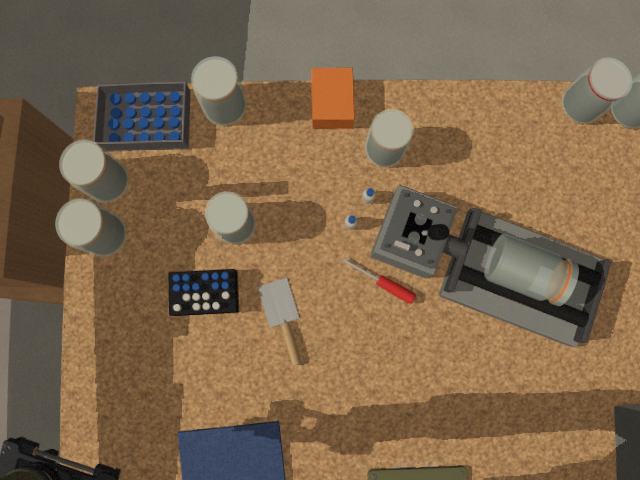

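The top view shows the gearbox centred near (416,231) px. The bar is at about (402,245), which is the near (-x) end of the left (+y) column, and the knob is at about (438,232), on the roller side. Next I'll zoom in and measure.

```bash
cat > h.py <<'E'
import numpy as np,cv2
from plant import r
from scipy.spatial.transform import Rotation as Ro
def cam(name):
    s=r.get_state(); d=r.snapshot(name)
    if name=="wrist":
        T=np.eye(4);T[:3,:3]=Ro.from_quat(s["eef_rot"]).as_matrix();T[:3,3]=s["tool_pos"]
        W=np.linalg.inv(T@d["T_tool_cam"]); d["R"],d["t"]=W[:3,:3],W[:3,3]
    return d
def ray(d,uv):
    p=cv2.undistortPoints(np.array(uv,float).reshape(-1,1,2),d["mtx"],np.array(d["dist"]))[:,0]
    return -d["R"].T@d["t"], np.c_[p,np.ones(len(p))]@d["R"]
def onplane(d,uv,z):
    c,v=ray(d,uv); return c+v*((z-c[2])/v[:,2])[:,None]
def proj(d,X):
    return cv2.projectPoints(np.array(X,float).reshape(-1,3),cv2.Rodrigues(d["R"])[0],d["t"],d["mtx"],np.array(d["dist"]))[0][:,0]
def meet(d1,u1,d2,u2):
    a,v=ray(d1,u1);b,w=ray(d2,u2);v=v[0];w=w[0]
    s=np.linalg.lstsq(np.c_[v,-w],b-a,rcond=None)[0];p,q=a+s[0]*v,b+s[1]*w
    return (p+q)/2,np.linalg.norm(p-q)
E
python3 - <<'E'
from h import *
t=cam("top")["image"][175:285,355:475,::-1]; s=cam("scene")["image"][285:425,190:380,::-1]
a=cv2.resize(t,None,fx=5,fy=5,interpolation=cv2.INTER_CUBIC)
cv2.imwrite("pics/tc.png",a)
cv2.imwrite("pics/sc.png",cv2.resize(s,None,fx=4,fy=4,interpolation=cv2.INTER_CUBIC))
E
```

```text
(no output)
```

View pics/tc.png

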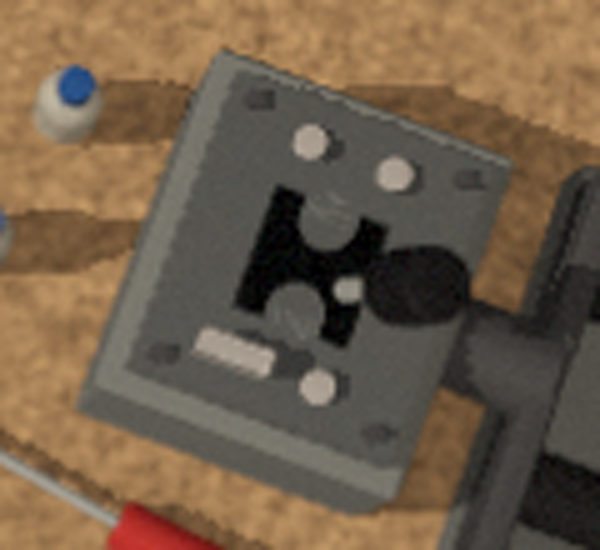

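View pics/sc.png

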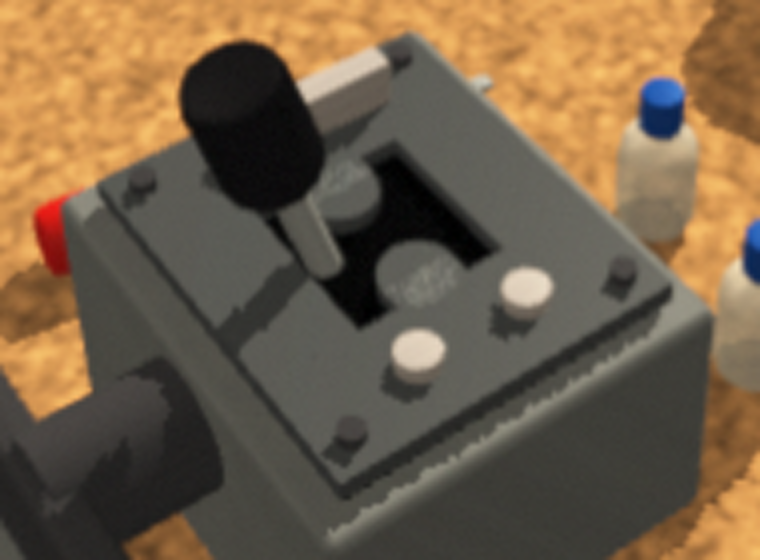

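The crops show three round studs at top-view px (417,203), (434,210) and (418,252). The bar is at (402,245) and the knob is near (438,232). The H-gate is clearly visible.

```bash
python3 - <<'E'
from h import *
t=cam("top");s=cam("scene")
f=lambda u,v:[(u+.5)/5-.5+355,(v+.5)/5-.5+175]
g=lambda u,v:[(u+.5)/4-.5+190,(v+.5)/4-.5+285]
P=onplane(t,[f(311,142),f(395,174),f(317,386)],.101); b=onplane(t,[f(235,352)],.111)[0]
Q=onplane(s,[g(526,287),g(418,349)],.101)
print(P,b,Q)
c=(P[0]+b+P[1]+P[2])[:2]/4; c2=(P[0]+P[2])[:2]/2; 
ex=((P[0]-b)+(P[1]-P[2]))[:2]; yaw=np.arctan2(ex[1],ex[0]); print("c",c,c2,"yaw",yaw, np.linalg.norm(ex)/2)
k,e=meet(t,[f(417,287)],s,[g(253,127)]);print("knob",k,e)
L=lambda X:np.array([[np.cos(yaw),np.sin(yaw)],[-np.sin(yaw),np.cos(yaw)]])@(np.array(X)[:2]-c)
print("knob loc",L(k),"stem loc",L(onplane(t,[f(348,290)],.098)[0]))
print([L(x) for x in P],L(b))
# bystanders: jars lids & vials caps
print(onplane(t,[[389,130],[228,212]],.126),onplane(t,[[370,192],[352,218]],.06))
# tall objects nearby; tool axes
print(Ro.from_quat(r.get_state()["eef_rot"]).as_matrix())
E
```

```text
[[ 6.35750005e-01 -5.07092875e-04  1.01000000e-01]
 [ 6.22310314e-01 -3.36319900e-02  1.01000000e-01]
 [ 5.37764695e-01  1.59073449e-03  1.01000000e-01]] [0.55028542 0.03505475 0.111     ] [[ 0.63649167 -0.00183697  0.101     ]
 [ 0.62284902 -0.03492965  0.101     ]]
c [0.58652761 0.0006266 ] [5.86757350e-01 5.41820809e-04] yaw -0.39452540206604747 0.09207866688443116
knob [ 0.56827776 -0.02907922  0.14930765] 0.00014068242464117974
knob loc [-0.00542985 -0.03443849] stem loc [-0.00418454 -0.01658988]
[array([0.04587684, 0.01787301]), array([ 0.04620182, -0.01787301]), array([-0.04538749, -0.01785294])] [-0.04669118  0.01785294]
[[0.77979155 0.05256761 0.126     ]
 [0.61776699 0.37070286 0.126     ]] [[0.6695225  0.0878651  0.06      ]
 [0.6152998  0.12659745 0.06      ]]
[[ 2.69375752e-01  9.63035150e-01 -6.89321141e-05]
 [ 9.63035094e-01 -2.69375760e-01 -3.28913723e-04]
 [-3.35324117e-04  2.22173365e-05 -9.99999944e-01]]
```

```bash
python3 -m pendant '[[[0,0,0.122],[-0.495,0.516,0],0.23],[[0,0,0.122],[-0.495,0.516,0],0.23],[[0,0,0.122],[-0.495,0.516,0],0.23],[[0,0,0.122],[-0.495,0.516,0],0.23],[[0,0,0.122],[-0.495,0.516,0],0.23],[[0,0,0.122],[-0.495,0.516,0],0.23],[[0,0,0.122],[-0.495,0.516,0],0.23],[[0,0,0.122],[-0.495,0.516,0],0.23],[[0,0,0.122],[-0.495,0.516,0],0.23],[[0,0,0.122],[-0.495,0.516,0],0.23]]'
cat >> h.py <<'E'
C=np.array([.5865,.0006]);YAW=-.3945
def loc(X):
    c,s=np.cos(YAW),np.sin(YAW); d=np.array(X)[:2]-C; return np.array([c*d[0]+s*d[1],-s*d[0]+c*d[1]])
def where(goal=None):
    s=r.get_state(); R=Ro.from_quat(s["eef_rot"]).as_matrix()
    print("t",s["clock"],"local",loc(s["tool_pos"])*1e3,"z",s["tool_pos"][2],"F",s["contact_force"],"open",s["opening"])
    print("tool x angle-local y",np.degrees(np.arctan2(R[1,0],R[0,0])-YAW)-90,"tilt",R[:,2])
    if goal is not None:
        g=np.array(goal)/1e3;c,q=np.cos(YAW),np.sin(YAW)
        w=np.array([C[0]+c*g[0]-q*g[1],C[1]+q*g[0]+c*g[1],g[2]]);print("tool shift mm",R.T@(w-s["tool_pos"])*1e3)
E
python3 -c "
from h import *
where([-45,-34,247])"
```

```text
clock: 1.35
tool_pos: [0.4235, 0.1697, 0.247]
eef_rot: [0.832, 0.555, 0.0, 0.0]
contact_force: [0.4, -0.3, 0.3]
opening: 0.233
t 1.35 local [-215.43131023   93.43382121] z 0.24696724677134263 F [ 0.35190864 -0.30553564  0.26477083] open 0.23286682242849158
tool x angle-local y -0.0025778340371829245 tilt [ 7.43825563e-04  4.82441470e-04 -9.99999607e-01]
tool shift mm [-1.27426095e+02  1.70437085e+02 -4.05103883e-02]
```

```bash
python3 -m pendant '[[[0,0,0],[-0.03,0.04,0],0.23],[[0,0,0],[-0.06,0.08,0],0.23],[[0,0,0],[-0.09,0.12,0],0.23],[[0,0,0],[-0.127,0.165,0],0.23],[[0,0,0],[-0.127,0.165,0],0.23],[[0,0,0],[-0.127,0.165,0],0.23]]'
python3 -c "
from h import *
where([-50,-34,145]); d=cam('wrist'); cv2.imwrite('pics/w1.png',d['image'][:,:,::-1])
c,q=np.cos(YAW),np.sin(YAW)
W=lambda x,y,z:[C[0]+c*x-q*y,C[1]+q*x+c*y,z]
print(proj(d,[W(0,0,.095),W(.046,.018,.101),W(.046,-.018,.101),W(-.046,-.018,.101),W(-.005,-.034,.149)]))
"
```

```text
clock: 1.95
tool_pos: [0.5266, -0.0115, 0.2465]
eef_rot: [0.833, 0.553, -0.0, 0.0]
contact_force: [-0.5, 1.2, 0.4]
opening: 0.225
t 1.95 local [-50.67945224 -34.16542622] z 0.2465097311230739 F [-0.50972042  1.20909997  0.39372657] open 0.22497948623454453
tool x angle-local y -0.28507050140711954 tilt [ 2.75779095e-04 -4.37909792e-04 -9.99999866e-01]
tool shift mm [  0.19886894   0.6355416  101.50995553]
[[358.12804537 280.17802691]
 [377.89091019 331.42761137]
 [336.52586787 331.76123912]
 [337.8286644  229.79889574]
 [317.90122745 304.81554693]]
```

View pics/w1.png

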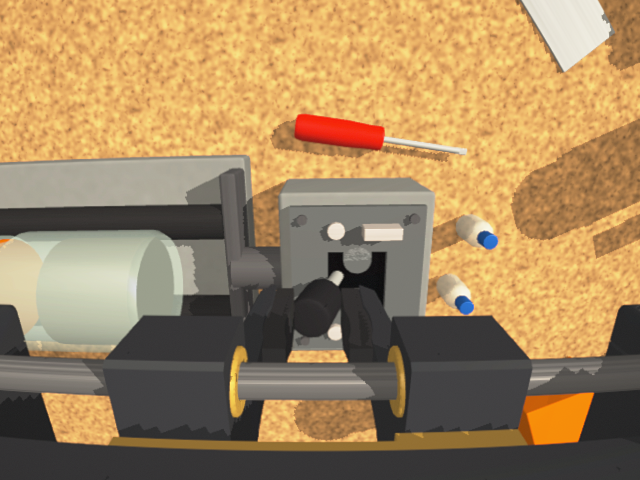

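The wrist view agrees with the map to about 2 px: the roller-side stud is at (336,231) and the knob near (318,305). I'll descend on the -x side, then nudge the knob to x = 0.

```bash
python3 -m pendant '[[[0,0,0],[0,0,0.035],0.23],[[0,0,0],[0,0,0.07],0.23],[[0,0,0],[0,0,0.1],0.23],[[0,0,0],[0,0.006,0.1],0.23],[[0,0,0],[0,0.013,0.1],0.23],[[0,0,0],[0,0.02,0.1],0.23],[[0,0,0],[0,0.026,0.1],0.23],[[0,0,0],[0,0.029,0.1],0.23],[[0,0,0],[0,0.029,0.1],0.23]]'
python3 -c "
from h import *
where([-50,-34,145])"
```

```text
clock: 2.9
tool_pos: [0.5535, -0.0208, 0.1474]
eef_rot: [0.832, 0.554, 0.001, 0.0]
contact_force: [-0.5, -1.2, -0.6]
opening: 0.226
t 2.9 local [-22.25877517 -32.40367477] z 0.14738069209681942 F [-0.54239502 -1.19266206 -0.58227843] open 0.22634758588677065
tool x angle-local y -0.05774493767042088 tilt [ 1.39609403e-03  1.46540766e-04 -9.99999015e-01]
tool shift mm [ -1.62588522 -27.74251219   2.34542517]
```

```bash
python3 -m pendant '[[[0,0,0],[0,-0.015,0],0.23],[[0,0,0],[0,-0.023,0],0.57],[[0,0,0],[0,-0.023,0],0.57],[[0,0,0],[0,-0.023,0],0.57],[[0,0,0],[0,-0.023,0],0.57],[[0,0,0],[0,-0.023,0],0.57]]'
python3 -c "
from h import *
where([0,-34,145]); d=cam('top'); s=cam('scene')
cv2.imwrite('pics/t2.png',np.hstack([cv2.resize(d['image'][185:275,370:470,::-1],None,fx=4,fy=4),cv2.resize(s['image'][280:370,190:290,::-1],None,fx=4,fy=4)]))"
```

```text
clock: 3.5
tool_pos: [0.5321, -0.0118, 0.1467]
eef_rot: [0.832, 0.555, 0.0, 0.0]
contact_force: [-0.5, 0.1, -1.3]
opening: 0.571
t 3.5 local [-45.42916638 -32.38138299] z 0.14672351857488133 F [-0.48975048  0.07143253 -1.25253204] open 0.5710908485328169
tool x angle-local y -0.03751104998876542 tilt [ 6.22150799e-04 -8.51642139e-07 -9.99999806e-01]
tool shift mm [-1.58928596 45.42921884  1.74924016]
```

View pics/t2.png

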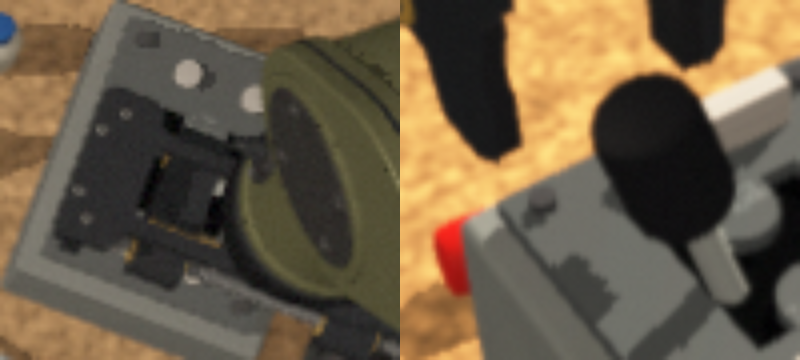

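The scene crop shows the knob at about (255.8,319.5), shifted towards +x from (253.3,316.8). The fingers are open and clear, so I'll straddle the knob.

```bash
python3 -m pendant '[[[0,0,0],[-0.002,0.02,0],0.57],[[0,0,0],[-0.002,0.045,0],0.57],[[0,0,0],[-0.002,0.045,0],0.57],[[0,0,0],[0.004,0.045,0],0.57],[[0,0,0],[0.012,0.045,0],0.57],[[0,0,0],[0.02,0.045,0],0.57],[[0,0,0],[0.028,0.045,0],0.57],[[0,0,0],[0.028,0.045,0],0.57]]'
python3 -c "
from h import *
s=cam('scene');print(loc(onplane(s,[[255.8,319.5]],.150)[0]),loc(onplane(s,[[253.3,316.8]],.149)[0]))
where([0,44,145])"
```

```text
clock: 4.4
tool_pos: [0.5843, -0.0005, 0.1469]
eef_rot: [0.831, 0.556, 0.001, -0.0]
contact_force: [-0.1, 0.7, -0.7]
opening: 0.572
[ 0.00098112 -0.03470265] [-0.00492256 -0.03428259]
t 4.45 local [-1.47467617 -2.64762792] z 0.14672607070008864 F [-0.12563335 -0.90152761 -0.31207421] open 0.568830938851952
tool x angle-local y 0.10905560081597798 tilt [ 5.18695723e-04  1.27304843e-03 -9.99999055e-01]
tool shift mm [46.64231976  1.56347558  1.79017658]
```

```bash
python3 -m pendant '[[[0,0,0],[0.008,0.001,0],0.57],[[0,0,0],[0.016,0.001,0],0.57],[[0,0,0],[0.024,0.001,0],0.57],[[0,0,0],[0.03,0.001,0],0.57],[[0,0,0],[0.036,0.001,0],0.57],[[0,0,0],[0.041,0.001,0],0.57],[[0,0,0],[0.045,0.001,0.002],0.57],[[0,0,0],[0.045,0.001,0.002],0.57]]'
python3 -c "
from h import *
where([0,44,145]); d=cam('scene'); 
cv2.imwrite('pics/s3.png',cv2.resize(d['image'][260:380,190:350,::-1],None,fx=4,fy=4))"
```

```text
clock: 5.25
tool_pos: [0.6025, 0.0387, 0.1447]
eef_rot: [0.832, 0.555, 0.0, 0.0]
contact_force: [0.0, -0.9, 0.8]
opening: 0.569
t 5.25 local [ 0.11624888 41.28664103] z 0.1447108863947925 F [ 0.04070957 -0.90656261  0.81300961] open 0.5688299202782585
tool x angle-local y 0.02051537925567004 tilt [ 4.88288906e-04  3.11251357e-04 -9.99999832e-01]
tool shift mm [ 2.71353742 -0.11518196 -0.28786316]
```

View pics/s3.png

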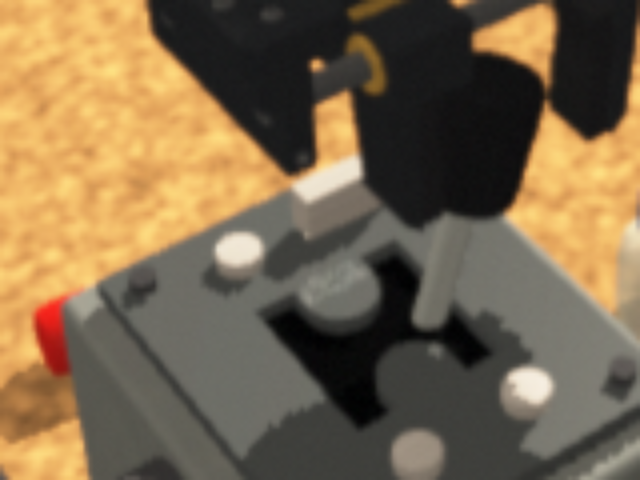

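The lever now stands in the +y column with the stem mid-channel, at about (430,320) in the crop. I'll push the last 3 mm sideways, recentre, and slide out to the +x side.

```bash
python3 -m pendant '[[[0,0,0],[0.002,0,0],0.57],[[0,0,0],[0.003,0,0],0.57],[[0,0,0],[0.003,0,0],0.57],[[0,0,0],[-0.007,0,0],0.57],[[0,0,0],[-0.007,0,0],0.57],[[0,0,0],[-0.007,0.025,0],0.57],[[0,0,0],[-0.007,0.048,0],0.57],[[0,0,0],[-0.007,0.048,0],0.23],[[0,0,0],[-0.007,0.048,0],0.23],[[0,0,0],[-0.007,0.048,0],0.23]]'
python3 -c "
from h import *
where([20,34,145]); d=cam('scene'); 
cv2.imwrite('pics/s4.png',cv2.resize(d['image'][260:380,190:350,::-1],None,fx=4,fy=4))"
```

```text
clock: 6.3
tool_pos: [0.6427, 0.0143, 0.1445]
eef_rot: [0.832, 0.555, -0.0, -0.001]
contact_force: [-0.5, -0.3, 1.2]
opening: 0.324
t 6.3 local [46.59892914 34.27931327] z 0.1445488357738105 F [-0.48704822 -0.34568978  1.21921973] open 0.3238271839125041
tool x angle-local y 0.05454031610983634 tilt [-0.00123575  0.0011817  -0.99999854]
tool shift mm [ -0.25371478 -26.59986876  -0.40890998]
```

View pics/s4.png

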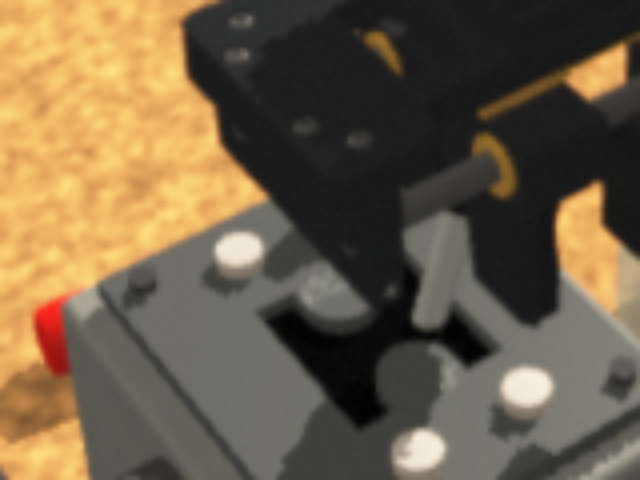

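The stem has not moved, and the fingers are on the +x side. Now the push towards -x, lowering along the arc.

```bash
python3 -m pendant '[[[0,0,0],[0,-0.01,0],0.23],[[0,0,0],[0,-0.022,0],0.23],[[0,0,0],[0,-0.028,0],0.23],[[0,0,0],[0,-0.034,0.001],0.23],[[0,0,0],[0,-0.04,0.002],0.23],[[0,0,0],[0,-0.046,0.003],0.23],[[0,0,0],[0,-0.052,0.005],0.23],[[0,0,0],[0,-0.057,0.007],0.23],[[0,0,0],[0,-0.061,0.008],0.23],[[0,0,0],[0,-0.061,0.008],0.23]]'
python3 -c "
from h import *
where([-20,34,137])"
```

```text
clock: 7.35
tool_pos: [0.5866, 0.0356, 0.1366]
eef_rot: [0.832, 0.554, -0.001, 0.0]
contact_force: [1.2, -3.7, 2.1]
opening: 0.229
t 7.35 local [-13.30414079  32.32166582] z 0.13661099094075446 F [ 1.2181466  -3.70909983  2.09295384] open 0.2289069631027873
tool x angle-local y -0.04530133816034265 tilt [-0.00126807 -0.00160674 -0.99999791]
tool shift mm [ 1.67226948 -6.69739947 -0.38861212]
```

```bash
python3 -m pendant '[[[0,0,0],[0.001,-0.002,0],0.23],[[0,0,0],[0.001,-0.004,0.001],0.23],[[0,0,0],[0.001,-0.006,0.001],0.23],[[0,0,0],[0.001,-0.007,0.001],0.23],[[0,0,0],[0.001,-0.007,0.001],0.23]]'
python3 -c "
from h import *
where([-20,34,137])"
python3 -m pendant '[[[0,0,0],[0,-0.001,0],0.23],[[0,0,0],[0,-0.002,0],0.23],[[0,0,0],[0,-0.002,0],0.23]]'
python3 -c "
from h import *
where(); d=cam('scene'); 
cv2.imwrite('pics/s5.png',cv2.resize(d['image'][260:380,190:350,::-1],None,fx=4,fy=4))"
```

```text
clock: 7.85
tool_pos: [0.5851, 0.0365, 0.1367]
eef_rot: [0.833, 0.554, 0.002, 0.004]
contact_force: [8.1, -9.3, 3.8]
opening: 0.23
t 7.85 local [-15.12499046  32.64406262] z 0.13674119657193198 F [ 8.10248252 -9.26880604  3.80101883] open 0.22990872459462852
tool x angle-local y -0.17649133066292677 tilt [ 0.00741822 -0.00372157 -0.99996556]
tool shift mm [ 1.34076932 -4.87684665 -0.29994632]
clock: 8.15
tool_pos: [0.5847, 0.0367, 0.1369]
eef_rot: [0.833, 0.553, 0.003, 0.005]
contact_force: [10.4, -10.8, 2.6]
opening: 0.227
t 8.15 local [-15.57709155  32.61518245] z 0.13691369752577698 F [ 10.42492474 -10.8276059    2.56790655] open 0.226556119732838
tool x angle-local y -0.2032360921837153 tilt [ 0.01019025 -0.0040924  -0.9999397 ]
```

View pics/s5.png

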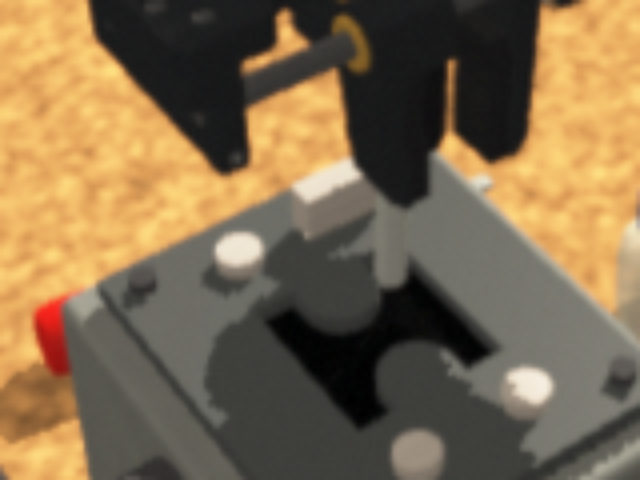

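The stem is deep in the -x slot, at about (390,280) in the crop. Travel has stopped against a stiff 14 N contact, and the tool position fits full home with the fingertip touching the leaned knob's lower edge. I'll back off, lift, and check.

```bash
python3 -m pendant '[[[0,0,0],[0,0.01,0],0.23],[[0,0,0],[0,0.025,0],0.23],[[0,0,0],[0,0.04,0],0.23],[[0,0,0],[0,0.06,-0.03],0.23],[[0,0,0],[0,0.1,-0.06],0.23],[[0,0,0],[0.03,0.14,-0.1],0.23],[[0,0,0],[0.07,0.14,-0.12],0.23],[[0,0,0],[0.12,0.14,-0.12],0.23],[[0,0,0],[0.17,0.14,-0.12],0.23],[[0,0,0],[0.2,0.14,-0.12],0.23]]'
python3 -c "
from h import *
where(); d=cam('scene');e=cam('top')
cv2.imwrite('pics/s6.png',np.hstack([cv2.resize(d['image'][275:375,230:330,::-1],None,fx=4,fy=4,interpolation=2),cv2.resize(e['image'][185:285,365:465,::-1],None,fx=4,fy=4,interpolation=2)]))"
```

```text
clock: 9.2
tool_pos: [0.7842, 0.1782, 0.2542]
eef_rot: [0.831, 0.557, -0.0, -0.003]
contact_force: [0.5, 1.0, -1.1]
opening: 0.227
t 9.2 local [114.25942806 239.95303996] z 0.25422835678990996 F [ 0.54642141  1.03495315 -1.14695705] open 0.22743233078612077
tool x angle-local y 0.24680181297505044 tilt [-0.00437703  0.0050126  -0.99997786]
```

View pics/s6.png

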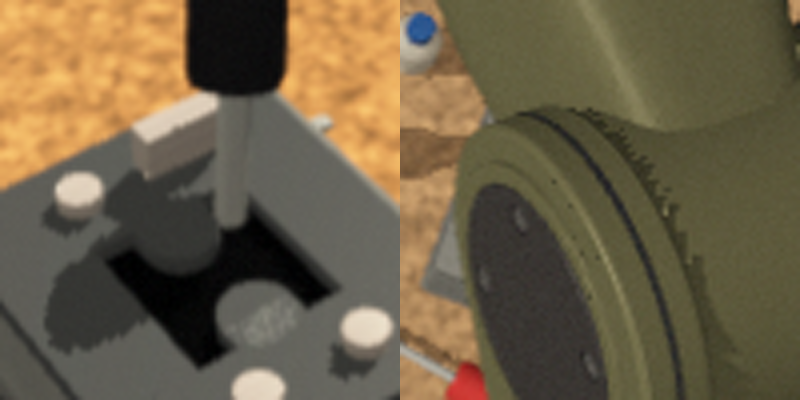

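The stem stands at the -x slot end in the scene crop, but the arm blocks the top view. I'll move aside and measure the lean.

```bash
python3 -m pendant '[[[0,0,0],[0.05,-0.02,0],0.23],[[0,0,0],[0.1,-0.05,0],0.23],[[0,0,0],[0.15,-0.09,0],0.23],[[0,0,0],[0.19,-0.13,0],0.23],[[0,0,0],[0.22,-0.17,0],0.23],[[0,0,0],[0.25,-0.21,0],0.23],[[0,0,0],[0.27,-0.25,0],0.23],[[0,0,0],[0.27,-0.25,0],0.23],[[0,0,0],[0.27,-0.25,0],0.23]]'
python3 -c "
from h import *
where(); s=cam('scene');e=cam('top')
def blob(d,x0,x1,y0,y1):
    i=d['image'][y0:y1,x0:x1].max(2); m=((i<38)*255).astype(np.uint8)
    n,l,st,c=cv2.connectedComponentsWithStats(m); 
    for k in range(1,n):
        if st[k,4]>60: print(st[k]+[x0,y0,0,0,0],c[k]+[x0,y0])
blob(s,260,320,240,302); blob(e,370,460,190,280)
c,q=np.cos(YAW),np.sin(YAW)
for sh in(-.32,-.28,-.24):
  n=np.array([np.tan(sh),np.tan(.28),1]);n/=np.linalg.norm(n)
  W=lambda p:np.array([C[0]+c*p[0]-q*p[1],C[1]+q*p[0]+c*p[1],.03+p[2]])
  print(sh,n*125,proj(s,[W(n*.125),W(n*.105),W(n*.065)]).round(1).tolist(),proj(e,[W(n*.125),W(n*.145)]).round(1).tolist())
cv2.imwrite('pics/s7.png',np.hstack([cv2.resize(s['image'][230:350,230:330,::-1],None,fx=4,fy=4,interpolation=2),cv2.resize(e['image'][175:295,365:465,::-1],None,fx=4,fy=4,interpolation=2)]))"
```

```text
clock: 10.2
tool_pos: [0.6524, 0.5228, 0.254]
eef_rot: [0.83, 0.558, -0.003, -0.003]
contact_force: [-0.1, 0.5, 0.1]
opening: 0.228
t 10.2 local [-139.85432441  507.40719922] z 0.25397094921031926 F [-0.07774301  0.51314511  0.07895996] open 0.22838411867339845
tool x angle-local y 0.47367404979317485 tilt [-0.00756008  0.00222352 -0.99996895]
[277 263  24  36 792] [288.81313131 280.18055556]
[394 213  38  32 465] [415.35698925 228.77634409]
-0.32 [-37.93309408  32.91543158 114.46682811] [[288.8, 279.5], [288.3, 295.9], [287.4, 327.9]] [[398.5, 235.2], [396.2, 235.5]]
-0.28 [-33.29638413  33.29638413 115.79163013] [[291.3, 280.6], [290.4, 296.9], [288.6, 328.7]] [[399.3, 232.8], [397.1, 232.6]]
-0.24 [-28.61748761  33.62697463 116.94129288] [[293.8, 281.8], [292.5, 298.0], [289.9, 329.4]] [[400.1, 230.3], [398.0, 229.8]]
```

View pics/s7.png

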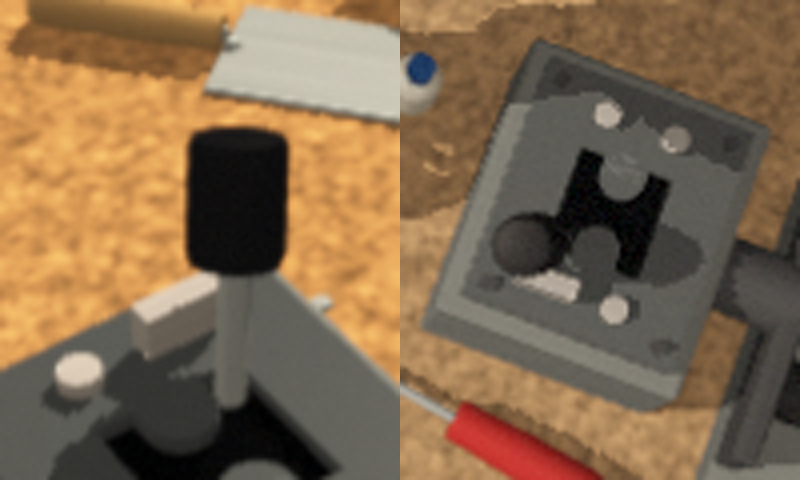

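The knob measures (288.8,280.2) in the scene view, against a predicted (288.8,279.5) for a lean of -0.32. In the top view it is at about (397,236), against a predicted (397–398,235). The lever is fully home and the gripper is clear, so I'll hand in.

```bash
python3 -c "
from plant import r
print(r.finish_job())"
```

```text
the job is handed in; nothing more can be done
None
```

The gear lever is fully home in the bar-marked slot, which is the -x slot of the column away from the roller, and I've handed the job in at about 10 s.

- **How it went:** I nudged the knob to the centre of the cross channel and pushed it across to the +y column with one fingertip. Then I pushed it along -x from the other side until it stopped firmly at about 15 N. After that I backed off and moved the arm clear.
- **Lever position:** the knob is within 1 pixel of the predicted spot for a lean of -0.32 in both the scene and top views. In the pictures during the crossing, the stem stayed in the cross channel and did not enter the opposite slot.
- **Knob:** it was pushed only from the sides, never gripped or lifted, and looks down in the last view.
- **Other items:** the gripper did not come near the loose items. I didn't re-measure their positions; the last crops show only one vial and parts of the screwdriver and spatula, none visibly moved.
- **Checks:** none failed. The one apparent mismatch was that the last push stopped about 4 mm short of where I expected. This fits the fingertip touching the lower edge of the leaning knob.

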